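# Load the multimeter into the tool tote and hold the tote up level

### The job

Set the yellow multimeter face up into the empty black-walled pocket of the green tool tote while the tote stands on the bench, so that it lies flat and square on the pocket's floor (do not drop it in), and let go of it. Then take the tote by its wooden grip bar, lift it straight up about 15 cm clear of the bench without tipping it, and finish while still holding it there, steady and level, with the meter seated in it. Leave the other things on the bench where they are; a toolbox, a bolt tray, a vise and a drawer case stand along the back and sides.

Things in the scene. Friction and masses are not known exactly. Their poses are not given: they have to be found in the camera images.
- tote: Loose green tool tote, 0.48 kg: base plate 232 (x) x 130 (y) x 6 mm; empty black-walled pocket on its +x half; on its -x half a fixed red rack of eight steel sockets (centre x = -80 mm, tops 46 mm up) that balances the meter; wooden grip bar along y over its middle. Origin: centre of underside, z up. As it stands, its y axis points roughly to the robot (world -x), its x axis to world +y.
- pocket (a point): Centre of the pocket floor: 80 mm along the tote's +x from its origin, 6 mm above its underside; axes as the tote's. Pocket 55 (x) x 109 mm (y) inside; black walls 5 mm thick, 12 mm high above this floor. The meter fits with 2.5 mm to spare all round, its length along the tote's y, either way round.
- handle (a point): Centre of the wooden grip bar, 88 mm straight above the tote's origin; axes as the tote's. Bar 116 mm long (y), 16 mm wide (x), 22 mm tall (77 to 99 mm above the underside), flat-sided, on two green posts (14 x 8 mm) at y = +-54 mm; open between the posts.
- meter: Yellow pocket multimeter lying face up on the bench: a closed block 50 mm wide (x), 104 mm long (y) and 40 mm thick (z), edges rounded by 4 mm, black face with green display and dial (face details add up to 3 mm, look only), about 0.18 kg. Origin: centre of the underside; z up out of the face; the display is towards +y.
- screwdriver: Bystander, loose: orange-handled screwdriver, 180 mm long, about 30 mm thick at most, lying between meter and tote. Leave alone.
- wrench: Bystander, loose: steel spanner, 190 mm long, lying flat at the left. Leave alone.
- tape: Bystander, loose: red tape measure, 62 x 62 x 36 mm, lying about 125 mm from the meter's centre off its -y end. Origin: centre of underside. Leave alone.
- socket: Bystander, loose: big steel socket standing upright, 36 mm across, 45 mm tall, about 105 mm from the meter's centre off its +y end. Origin: centre of underside. Leave alone.
- jar: Bystander, loose: glass jar with red cap, 68 mm across, 90 mm tall, at the back. Leave alone.
- oilcan: Bystander, loose: copper oil can, 84 mm across, 200 mm tall with its spout, at the right. Leave alone.
Mind the look-alikes: they are no part of the job. Of the things shaped like the meter, the yellow one is meant.

How it is judged:
By the outcome, as a careful person would: the job done as asked, in the order asked, and still so for the second after the job is handed in, while the arm keeps its last pose, push and grip.
It also fails if it takes over 58 s, if anything falls off the work surface, if the arm or the gripper's body presses on something with over 40 N, if the wrist force passes 120 N, or if a joint passes its speed limit or range.

### The arm

A 6-joint arm with a two-finger parallel gripper is mounted at the origin on the work surface. World frame = base frame: x ahead of the robot, y to its left, z up, the work surface at z = 0. Lengths are in mm, angles in degrees, forces in N, time in s.
With the tool pointing down it reaches from about 275 to 1000 mm from the base axis. Payload 8.4 kg.
Tool frame: the origin (TCP) lies at the very end of the fingers, on their centre line; the grasp point (between the pads) lies 19 mm behind it; z points along the fingers, y is the line along which they close (so a half turn about z gives the same grasp; the last joint's range is limited). The gripper opens to 85 mm and grips with 20 to 120 N. Pads are 22 mm wide; open, the fingers measure 114 mm over their backs; the gripper's body (76 mm by 85 mm) begins 54 mm behind the grasp point. The pads swing forward as they close: fully open they stand 13 mm farther back than shut.
Start: joints at [64.148, 20.225, 93.587, -0, 66.188, -0.138], TCP at [271.177, 563.108, 231.281] pointing down, gripper open.
Joint ranges: [-150.9, 150.9], [-52.94, 120.26], [3.33, 152.33], [-74.26, 254.26], [0, 154.13], [-172.89, 172.89]. Speed limits (degrees/s): [127.2, 127.2, 159.86, 180, 180, 180].

### API

Orientations are given as a 3x3 rotation matrix whose columns are the frame's x, y, z axes.
In Python, from workcell import robot, vision gives the robot as it stands.
- The arm moves only by the tool move_arm, never from a script. Its arguments are lists of equal length, an entry for each row: "hand": the opening, from -1 (shut) to 1 (fully open); "dp": the shift along the tool's x, y, z in mm, a list of three; "angular": the turn, a rotation vector about the tool's x, y, z in degrees, a list of three. In form: {"hand": [hand, ...], "dp": [[dx, dy, dz], ...], "angular": [[rx, ry, rz], ...]}. A call has 1 to 20 rows; each row shifts and turns the commanded pose from where the row before left it, along the tool's axes as they then stand; what a row does not reach is not made up. A row lasts 1/12 s, in which the tool goes at most 41.7 mm and 7.16 degrees, less where a joint would pass 70% of its speed; a pose out of reach is approached as far as the arm can. A call is refused whole if a number of a shift passes 41.7 or a number of a turn 7.16, either way. A call with a gripper value outside its range is refused whole. The fingers move at their own pace and stop on an object; "grip_force" is the grip in N (left out, the last holds). Time passes only in rows, so rows that do not move let the fingers close. It gives the time, the measured TCP pose, the force, the opening and the grip force at its end, in the units of the state.
- robot.sense(): the state, without advancing time (a new reading comes with each control period).
- vision.capture(name): name is "side" or "top"; returns a dict with "pixels" (384x512x3 uint8, red, green, blue), "vfov" (degrees; the focal length in pixels is half the picture's height over the tangent of half this angle, whatever the lens; pixels are square), "cx", "cy" (the principal point, pixels), "D" ([k1, k2, p1, p2, k3] as OpenCV has them; the pictures are not rectified), "rvec" (rotation vector, rad) and "tvec" (3), from world to camera coordinates, as OpenCV has them. Camera axes: x right, y down, z forward; pixel columns grow to the right and rows downward; lengths in mm; the calibration is good to about 2 mm. A picture is of the moment at which its call begins. There is no depth.
- robot.finish_job(): hands the job in; it is judged then, once.
The state is a dict: "time": time; "joint_pos": joint angles; "qd": joint speeds; "effort": joint torques, N m; "tool_pos": TCP position; "tcp_rot": TCP orientation; "wrist_force": force on the tool from outside, world axes, zero at the start; "ft_torque": the same for the moment, N m; "opening": finger opening in mm; "grasp_force": force on a finger pad.
Only numpy, scipy, OpenCV 4.12 (cv2) and the standard library are available. Lean on these libraries where they do the work, as an engineer would, in place of code of your own. Each camera call takes 0.05 s, during which the arm holds its last target. There are 200 camera calls.

## Working session

There is one attempt and no reset: what is moved stays moved. The work goes in short steps, Python scripts to look and compute and a tool call to move; the robot and the scene stay as the last step left them, time stands still between calls to the robot, and variables do not carry over. Pictures are saved under pics/ and viewed, at most 10 in all, crops included, and the job is handed in when it is done.

Besides the shell and the picture viewer there is one more tool, called after "Request:" as name(argument=value, ...), one argument or row to a line, values as JSON. move_arm: Moves the arm, as the interface text tells. Its arguments: {"type":"object","properties":{"hand":{"type":"array"},"dp":{"type":"array"},"angular":{"type":"array"},"grip_force":{"type":"number"}},"required":["hand","dp","angular"]}

```bash
mkdir -p pics && cat > h.py <<'E'
import numpy as np, cv2, json
from workcell import robot, vision
def cap(n):
    c=vision.capture(n); p=c["pixels"]; h=p.shape[0]
    f=h/2/np.tan(np.radians(c["vfov"])/2)
    c["K"]=np.array([[f,0,c["cx"]],[0,f,c["cy"]],[0,0,1.]])
    c["D"]=np.array(c["D"],float); c["rvec"]=np.array(c["rvec"],float).reshape(3,1); c["tvec"]=np.array(c["tvec"],float).reshape(3,1)
    return c
def save(c,fn,crop=None,s=1):
    p=np.ascontiguousarray(c["pixels"][:,:,::-1])
    if crop: x0,y0,x1,y1=crop; p=p[y0:y1,x0:x1]
    cv2.imwrite(fn,cv2.resize(p,None,fx=s,fy=s,interpolation=cv2.INTER_CUBIC))
def proj(c,P): return cv2.projectPoints(np.array(P,float).reshape(-1,1,3),c["rvec"],c["tvec"],c["K"],c["D"])[0].reshape(-1,2)
def back(c,uv,z):
    n=cv2.undistortPoints(np.array(uv,float).reshape(-1,1,2),c["K"],c["D"]).reshape(-1,2)
    R=cv2.Rodrigues(c["rvec"])[0]; o=(-R.T@c["tvec"]).ravel()
    d=np.c_[n,np.ones(len(n))]@R
    return o+d*((z-o[2])/d[:,2])[:,None]
E
python3 - <<'E'
from h import *
import pickle
for n in("top","side"):
    c=cap(n); pickle.dump(c,open(n+"0.pkl","wb")); save(c,f"pics/{n}0.png",s=1.5)
    R=cv2.Rodrigues(c["rvec"])[0]; print(n,c["K"][0,0],c["D"],(-R.T@c["tvec"]).ravel(),R[2])
s=robot.sense(); print(s["tool_pos"],s["tcp_rot"],s["opening"],s["time"])
E
```

```text
top 410.9840667434344 [-0.15087828  0.          0.          0.          0.        ] [ 221.75694953   -5.86053659 1438.90406663] [ 0.23053774 -0.00938802 -0.9730181 ]
side 458.76163852853693 [-0.10210499  0.          0.          0.          0.        ] [  356.84035763 -1098.25490772   924.86912387] [ 0.12667652  0.7860063  -0.60510095]
[270.98980787 562.72821452 230.64057336] [[-9.00982672e-01  4.33854742e-01 -5.36376382e-04]
 [ 4.33855073e-01  9.00981964e-01 -1.12999200e-03]
 [-6.98694242e-06 -1.25081283e-03 -9.99999218e-01]] 85.24654858019673 0.1
```

View pics/top0.png

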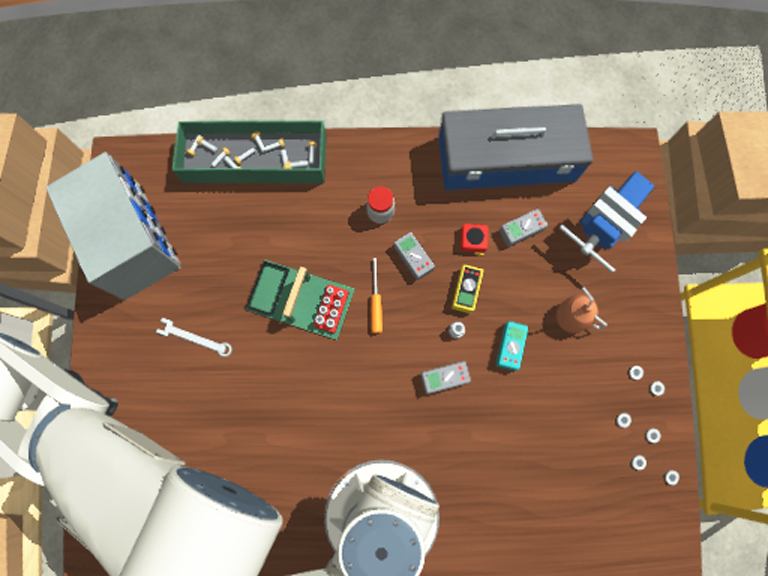

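View pics/side0.png

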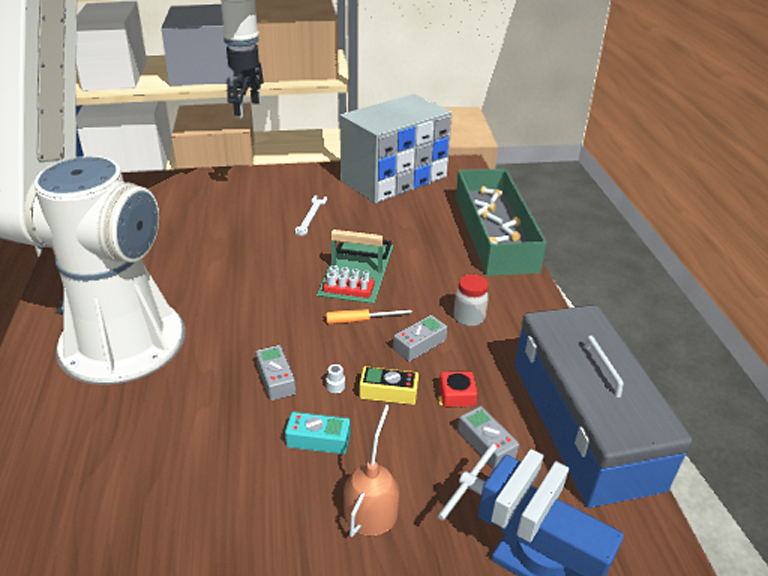

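Top view: candidates shaped like the meter are the yellow one (312,192), greys (275,170), (348,151) and (297,252), and teal (342,230). Only (312,192) is yellow, with the red tape off one end and the socket off the other. Next I'll confirm it in a crop and measure.

```bash
cat > fit.py <<'E'
from h import *
from scipy.optimize import minimize
def mask_yellow(c,win):
    hsv=cv2.cvtColor(c["pixels"],cv2.COLOR_RGB2HSV); m=cv2.inRange(hsv,(22,120,60),(34,255,255))
    w=np.zeros_like(m); x0,y0,x1,y1=win; w[y0:y1,x0:x1]=m[y0:y1,x0:x1]
    n,l,st,_=cv2.connectedComponentsWithStats(w); keep=np.isin(l,[i for i in range(1,n) if st[i,4]>=8])
    return keep.astype(np.uint8)
def hullmask(pts,shape,S=8):
    im=np.zeros((shape[0]*S,shape[1]*S),np.uint8)
    h=cv2.convexHull((np.array(pts,np.float32)+.5)*S-.5); cv2.fillConvexPoly(im,np.round(h).astype(np.int32),1)
    return cv2.resize(im.astype(np.float32),(shape[1],shape[0]),interpolation=cv2.INTER_AREA)
g=np.array([[a,b,c] for a in(-1,1) for b in(-1,1) for c in(-1,1)],float)
sph=np.random.default_rng(0).normal(size=(60,3)); sph*=4/np.linalg.norm(sph,axis=1)[:,None]
BOX=((g*[21,48,16]+[0,0,20])[:,None]+sph[None]).reshape(-1,3)
def fitmeter(views,x0,z=0):
    tg=[]
    for c,win in views:
        m=mask_yellow(c,win); ys,xs=np.nonzero(m); x0_,y0_,x1,y1=win
        t=hullmask(np.array([(x+a,y+b) for x,y in zip(xs,ys) for a in(-.5,.5) for b in(-.5,.5)]),m.shape,4)
        tg.append((c,t))
    def cost(p):
        a=np.radians(p[2]); R=np.array([[np.cos(a),-np.sin(a),0],[np.sin(a),np.cos(a),0],[0,0,1]])
        P=BOX@R.T+[p[0],p[1],z]
        return sum(np.abs(hullmask(proj(c,P),t.shape,4)-t).sum()/t.sum() for c,t in tg)
    r=minimize(cost,x0,method="Nelder-Mead",options=dict(initial_simplex=np.array([x0]+[np.array(x0)+d for d in([12,0,0],[0,12,0],[0,0,10])]),xatol=.1,fatol=1e-4))
    return r.x,r.fun
E
python3 - <<'E'
from fit import *; import pickle
t=pickle.load(open("top0.pkl","rb")); s=pickle.load(open("side0.pkl","rb"))
wt=(295,170,327,212); ws=(232,235,285,275)
x0=back(t,[[312,192]],40)[0]; print(x0)
x=[x0[0],x0[1],-12]
for v in ([(t,wt)],[(s,ws)],[(t,wt),(s,ws)]): print(fitmeter(v,x))
A=np.ascontiguousarray
def crop(c,w,s): x0,y0,x1,y1=w; return cv2.resize(A(c["pixels"][y0:y1,x0:x1,::-1]),None,fx=s,fy=s,interpolation=cv2.INTER_CUBIC)
a=crop(t,(160,170,240,230),7); b=crop(t,(290,165,330,225),7); cv2.imwrite("pics/c1.png",cv2.hconcat([a[:420],b[:420]])[:, :800] if a.shape[1]+b.shape[1]>800 else cv2.hconcat([a,b]))
cv2.imwrite("pics/c2.png",crop(s,(205,145,275,205),8))
E
```

```text
[ 515.69534548 -212.78653792   40.        ]
(array([ 517.21519702, -212.6007309 ,   75.66175341]), np.float64(0.09112294018268585))
(array([ 516.62791168, -212.4655516 ,   72.7436588 ]), np.float64(0.05728622153401375))
(array([ 517.97311368, -212.50253817,   74.45353609]), np.float64(0.1518470048904419))
```

View pics/c1.png

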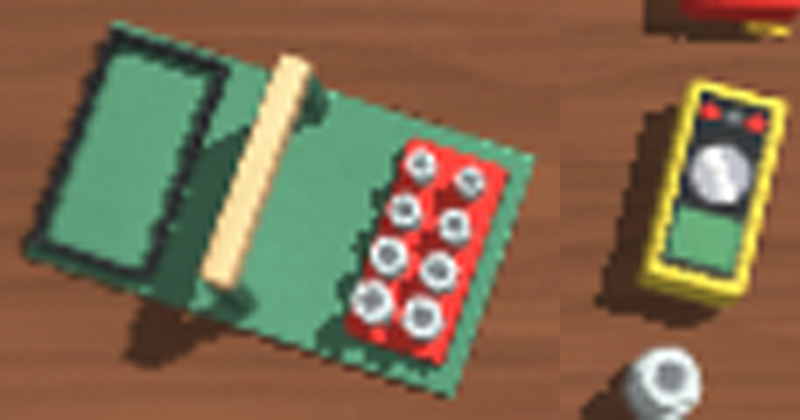

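View pics/c2.png

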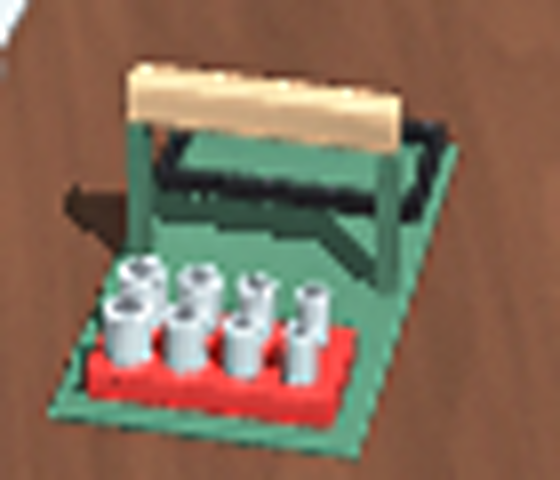

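Confirmed: the yellow meter, with black face, green display towards the robot (lower left) and dial. Its yaw is about 74.5° at about (518,-212). In the crops the tote shows pocket on the left, bar in the middle and red rack on the right, with all the plate corners visible. Next I'll fit the tote.

```bash
cat > tote.py <<'E'
from fit import *; import pickle
from scipy.optimize import least_squares
t=pickle.load(open("top0.pkl","rb")); s=pickle.load(open("side0.pkl","rb"))
cv=lambda p,o,k:(np.array(p,float)+.5)/k-.5+o
ct=cv([[115,22],[22,255],[535,155],[452,397],[278,60],[312,68],[202,280],[230,290]],[160,170],7)
Mt=[[116,-65,6],[116,65,3],[-116,-65,6],[-116,65,3],[8,-58,99],[-8,-58,99],[8,58,99],[-8,58,99]]
cs=cv([[457,147],[355,457],[50,415],[403,98],[388,152],[129,122]],[205,145],8)
Ms=[[116,-65,6],[-116,-65,3],[-116,65,3],[-8,-58,99],[-8,-58,77],[-8,58,77]]
def T(p,M):
    a=np.radians(p[2]);R=np.array([[np.cos(a),-np.sin(a),0],[np.sin(a),np.cos(a),0],[0,0,1]]);return np.array(M)@R.T+[p[0],p[1],0]
for w in((1,0),(0,1),(1,1)):
    f=lambda p:np.r_[w[0]*(proj(t,T(p,Mt))-ct).ravel(),w[1]*(proj(s,T(p,Ms))-cs).ravel()]
    r=least_squares(f,[500,150,75],loss="soft_l1");print(w,r.x.round(2))
print((proj(t,T(r.x,Mt))-ct).round(1).tolist(),(proj(s,T(r.x,Ms))-cs).round(1).tolist())
print("pocket",T(r.x,[[80,0,6]]))
# automatic: plate hull in top from green mask
hsv=cv2.cvtColor(t["pixels"],cv2.COLOR_RGB2HSV);m=cv2.inRange(hsv,(60,60,30),(95,255,255));w=np.zeros_like(m);w[170:230,160:240]=m[170:230,160:240]
w=cv2.morphologyEx(w,cv2.MORPH_OPEN,np.ones((2,2)))
ys,xs=np.nonzero(w);tg=hullmask([(x+a,y+b) for x,y in zip(xs,ys) for a in(-.5,.5) for b in(-.5,.5)],m.shape,4)
PL=g*[116,65,3]+[0,0,3]
c=lambda p:np.abs(hullmask(proj(t,T(p,PL)),tg.shape,4)-tg).sum()/tg.sum()
q=minimize(c,r.x,method="Nelder-Mead",options=dict(initial_simplex=np.array([r.x]+[r.x+d for d in([8,0,0],[0,8,0],[0,0,6])]),xatol=.1,fatol=1e-4));print(q.x,q.fun)
E
python3 tote.py
```

```text
(1, 0) [503.41 183.73  70.95]
(0, 1) [503.26 185.84  70.98]
(1, 1) [503.31 184.12  70.93]
[[-0.5, 0.0], [0.3, 0.5], [0.1, 0.5], [0.2, 0.6], [0.2, -0.9], [-0.2, -0.6], [-0.8, -0.0], [-0.3, 0.0]] [[0.3, -0.7], [0.5, 0.0], [-0.2, -0.0], [-0.7, 1.9], [1.0, 0.7], [-0.5, 0.3]]
pocket [[529.45166429 259.73045987   6.        ]]
[500.10399099 178.92773139  71.12535384] 0.026623982936143875
```

Request:
move_arm(
  hand=[1,1,1,1,1,1,1,1,1,1,1,1,1,1,1,1,1,1,1,1],
  dp=[
    [0,0,0],
    [0,0,0],
    [-15,-22.5,0],
    [-22.4,-34,0],
    [-22.4,-34,0],
    [-22.4,-34,0],
    [-22.4,-34,0],
    [-22.4,-34,0],
    [-22.4,-34,0],
    [-22.4,-34,0],
    [-22.4,-34,0],
    [-22.4,-34,0],
    [-22.4,-34,0],
    [-22.4,-34,0],
    [-22.4,-34,0],
    [-22.4,-34,0],
    [-22.4,-34,0],
    [-22.4,-34,0],
    [-22.4,-34,0],
    [-22.4,-34,0],
  ],
  angular=[
    [0,0,-5],
    [0,0,-5],
    [0,0,0],
    [0,0,0],
    [0,0,0],
    [0,0,0],
    [0,0,0],
    [0,0,0],
    [0,0,0],
    [0,0,0],
    [0,0,0],
    [0,0,0],
    [0,0,0],
    [0,0,0],
    [0,0,0],
    [0,0,0],
    [0,0,0],
    [0,0,0],
    [0,0,0],
    [0,0,0],
  ],
)

```text
time: 1.77
tool_pos: [489.5, -124.3, 231.2]
tcp_rot: [[-0.963, 0.271, -0.0], [0.271, 0.963, 0.0], [0.0, 0.0, -1.0]]
wrist_force: [1.6, 0.3, 0.2]
opening: 85.5
grasp_force: 0.0
```

Request:
move_arm(
  hand=[1,1,1,1,1,1,1,1,1,1],
  dp=[
    [-17,-26.4,0],
    [-17,-26.4,0],
    [-17,-26.4,0],
    [0,0,35],
    [0,0,35],
    [0,0,35],
    [0,0,35],
    [0,0,20],
    [0,0,0],
    [0,0,0],
  ],
  angular=[
    [0,0,0],
    [0,0,0],
    [0,0,0],
    [0,0,0],
    [0,0,0],
    [0,0,0],
    [0,0,0],
    [0,0,0],
    [0,0,0],
    [0,0,0],
  ],
)

```text
time: 2.6
tool_pos: [516.4, -211.9, 70.5]
tcp_rot: [[-0.963, 0.271, -0.003], [0.271, 0.963, 0.001], [0.003, 0.0, -1.0]]
wrist_force: [-0.4, -0.1, -0.3]
opening: 85.4
grasp_force: 0.0
```

```bash
python3 - <<'E'
from h import *
s=robot.sense();print(s["tool_pos"].round(2) if hasattr(s["tool_pos"],"round") else s["tool_pos"],s["joint_pos"])
A=np.ascontiguousarray
def crop(c,w,s): x0,y0,x1,y1=w; return cv2.resize(A(c["pixels"][y0:y1,x0:x1,::-1]),None,fx=s,fy=s,interpolation=cv2.INTER_CUBIC)
t=cap("top");q=cap("side")
cv2.imwrite("pics/g1.png",cv2.hconcat([crop(t,(280,150,345,225),6),crop(q,(230,210,290,285),6)]))
E
```

```text
[ 516.4  -211.89   70.5 ] [-2.24620066e+01  2.61794732e+01  1.08770441e+02 -2.60776064e-03
  4.52098644e+01 -9.67468244e+01]
```

View pics/g1.png

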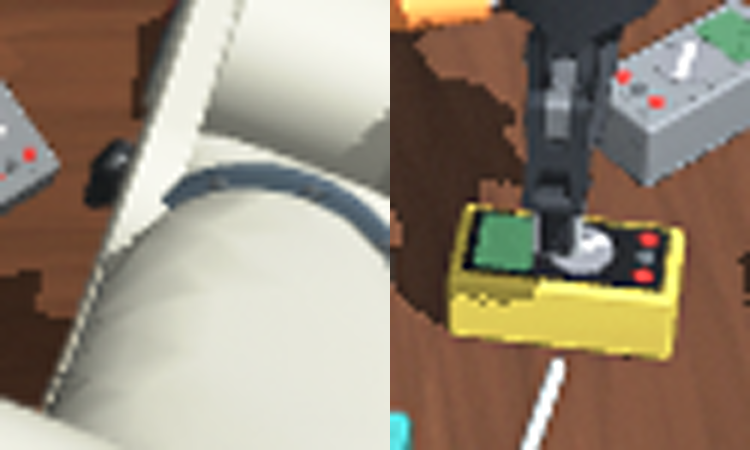

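```bash
python3 - <<'E'
from h import *
import pickle
s=pickle.load(open("side0.pkl","rb"))
for o in(-43,-50,-57):
  for z in(70,77,83):
    P=[[516.4+.271*o-.963*a,-211.9+.963*o+.271*a,z] for a in(-11,11)]
    print(o,z,((proj(s,P)-[230,210]+.5)*6+[390,0]).round(0).tolist())
E
```

```text
-43 70 [[582.0, 272.0], [532.0, 267.0]]
-43 77 [[582.0, 261.0], [532.0, 255.0]]
-43 83 [[582.0, 251.0], [532.0, 245.0]]
-50 70 [[580.0, 283.0], [529.0, 278.0]]
-50 77 [[580.0, 272.0], [530.0, 267.0]]
-50 83 [[581.0, 262.0], [530.0, 257.0]]
-57 70 [[578.0, 295.0], [527.0, 289.0]]
-57 77 [[578.0, 283.0], [528.0, 278.0]]
-57 83 [[579.0, 273.0], [528.0, 268.0]]
```

Request:
move_arm(
  hand=[1,1,1,1,-1,-1,-1,-1,-1,-1,-1,-1,-1,-1],
  dp=[
    [0,0,25],
    [0,0,20],
    [0,0,10],
    [0,0,6],
    [0,0,0],
    [0,0,0],
    [0,0,0],
    [0,0,0],
    [0,0,0],
    [0,0,0],
    [0,0,0],
    [0,0,0],
    [0,0,0],
    [0,0,0],
  ],
  angular=[
    [0,0,0],
    [0,0,0],
    [0,0,0],
    [0,0,0],
    [0,0,0],
    [0,0,0],
    [0,0,0],
    [0,0,0],
    [0,0,0],
    [0,0,0],
    [0,0,0],
    [0,0,0],
    [0,0,0],
    [0,0,0],
  ],
  grip_force=40,
)

```text
time: 3.87
tool_pos: [518.1, -212.5, 11.6]
tcp_rot: [[-0.963, 0.271, 0.002], [0.271, 0.963, -0.001], [-0.002, -0.0, -1.0]]
wrist_force: [-1.1, 0.4, 6.1]
opening: 49.5
grasp_force: 42.4
```

Request:
move_arm(
  hand=[-1,-1,-1,-1,-1,-1,-1,-1,-1],
  dp=[
    [0,0,-5],
    [0,0,-15],
    [0,0,-30],
    [0,0,-30],
    [0,0,-30],
    [0,0,-25],
    [0,0,-15],
    [0,0,0],
    [0,0,0],
  ],
  angular=[
    [0,0,0],
    [0,0,0],
    [0,0,0],
    [0,0,0],
    [0,0,0],
    [0,0,0],
    [0,0,0],
    [0,0,0],
    [0,0,0],
  ],
)

```text
time: 4.62
tool_pos: [517.4, -212.3, 161.0]
tcp_rot: [[-0.963, 0.271, 0.002], [0.271, 0.963, -0.001], [-0.002, -0.0, -1.0]]
wrist_force: [-0.3, 0.6, -2.2]
opening: 49.0
grasp_force: 42.3
```

Request:
move_arm(
  hand=[-1,-1,-1,-1,-1,-1,-1,-1,-1,-1,-1,-1,-1,-1,-1,-1,-1,-1],
  dp=[
    [0,0,0],
    [5,16,0],
    [9.3,29.2,0],
    [11,35,0],
    [11,35,0],
    [11,35,0],
    [11,35,0],
    [11,35,0],
    [11,35,0],
    [11,35,0],
    [11,35,0],
    [11,35,0],
    [11,35,0],
    [11,35,0],
    [11,35,0],
    [7,20,0],
    [0,0,0],
    [0,0,0],
  ],
  angular=[
    [0,0,3.3],
    [0,0,0],
    [0,0,0],
    [0,0,0],
    [0,0,0],
    [0,0,0],
    [0,0,0],
    [0,0,0],
    [0,0,0],
    [0,0,0],
    [0,0,0],
    [0,0,0],
    [0,0,0],
    [0,0,0],
    [0,0,0],
    [0,0,0],
    [0,0,0],
    [0,0,0],
  ],
)

```text
time: 6.12
tool_pos: [529.0, 296.9, 158.2]
tcp_rot: [[-0.946, 0.324, -0.003], [0.324, 0.946, -0.002], [0.002, -0.003, -1.0]]
wrist_force: [-0.4, -0.1, -1.4]
opening: 49.5
grasp_force: 42.3
```

Request:
move_arm(
  hand=[-1,-1,-1,-1,-1,-1,-1],
  dp=[
    [-6.2,-17.5,0],
    [-6.3,-17.5,0],
    [0,0,25],
    [0,0,25],
    [0,0,20],
    [0,0,0],
    [0,0,0],
  ],
  angular=[
    [0,0,0],
    [0,0,0],
    [0,0,0],
    [0,0,0],
    [0,0,0],
    [0,0,0],
    [0,0,0],
  ],
)

```text
time: 6.7
tool_pos: [529.5, 257.5, 88.9]
tcp_rot: [[-0.945, 0.327, -0.004], [0.327, 0.945, -0.002], [0.003, -0.003, -1.0]]
wrist_force: [-0.1, 0.1, -1.1]
opening: 49.5
grasp_force: 42.3
```

```bash
python3 - <<'E'
from fit import *; import pickle
s=robot.sense();print(s["tool_pos"],np.array(s["tcp_rot"]).round(4).tolist())
t=cap("top");q=cap("side");pickle.dump((t,q),open("hov.pkl","wb"))
A=np.ascontiguousarray
def crop(c,w,s): x0,y0,x1,y1=w; return cv2.resize(A(c["pixels"][y0:y1,x0:x1,::-1]),None,fx=s,fy=s,interpolation=cv2.INTER_CUBIC)
cv2.imwrite("pics/g2.png",cv2.hconcat([crop(t,(150,150,230,250),5),crop(q,(200,120,280,220),5)]))
E
```

```text
[529.52937331 257.50254012  88.91803667] [[-0.9451, 0.3268, -0.0035], [0.3269, 0.9451, -0.002], [0.0027, -0.003, -1.0]]
```

View pics/g2.png

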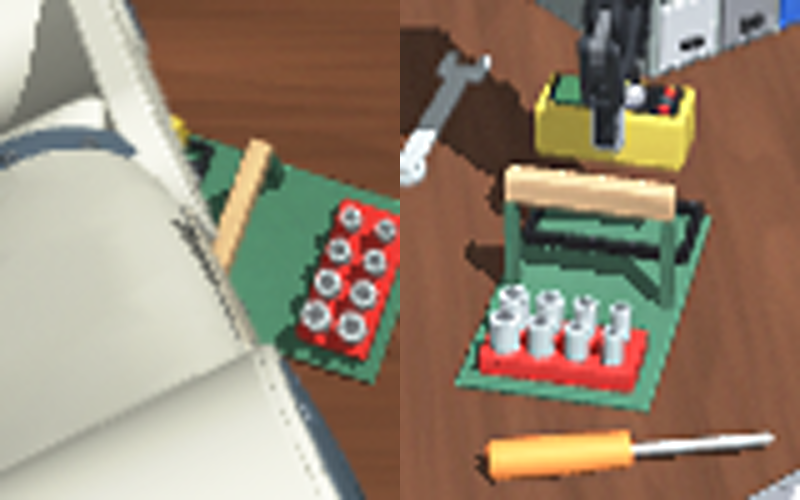

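```bash
python3 - <<'E'
from fit import *; import pickle
t,q=pickle.load(open("hov.pkl","rb"))
for z in(75,77.3,80):
  for y in(68,74): print(z,*fitmeter([(q,(220,125,262,160))],[529.5,257.5,y],z))
E
```

```text
75 [529.21184385 259.28914853  71.19123418] 0.03260484337806702
75 [529.58221625 259.58020752  70.91982204] 0.02398109808564186
77.3 [529.53769253 255.71990585  71.34951713] 0.023272298276424408
77.3 [529.21522478 255.7778131   70.94544096] 0.023626698181033134
80 [528.86386451 251.69000677  71.12194214] 0.021500295028090477
80 [529.04209379 250.949801    71.31962793] 0.020791495218873024
```

```bash
python3 - <<'E'
from fit import *; import pickle
t=pickle.load(open("top0.pkl","rb")); s=pickle.load(open("side0.pkl","rb"))
p=(503.3,184.3,70.95)
a=np.radians(p[2]);R=np.array([[np.cos(a),-np.sin(a),0],[np.sin(a),np.cos(a),0],[0,0,1]])
def rect(x0,x1,y,z): return np.array([[x0,-y,z],[x1,-y,z],[x1,y,z],[x0,y,z]])@R.T+[p[0],p[1],0]
out=[]
for c,o,k,h in((t,(155,168),7,(58,60)),(s,(213,148),7,(56,60))):
    im=cv2.resize(np.ascontiguousarray(c["pixels"][o[1]:o[1]+h[1],o[0]:o[0]+h[0],::-1]),None,fx=k,fy=k,interpolation=cv2.INTER_CUBIC)
    for r,col in((rect(-116,116,65,6),(255,255,255)),(rect(47.5,112.5,59.5,18),(0,0,255)),(rect(52.5,107.5,54.5,18),(0,255,255)),(rect(-8,8,58,99),(255,0,255))):
        u=((proj(c,r)-o+.5)*k-.5); cv2.polylines(im,[np.round(u*8).astype(np.int32)],True,col,1,cv2.LINE_AA,3)
    out.append(im)
cv2.imwrite("pics/ov.png",cv2.hconcat(out))
E
```

```text
(no output)
```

View pics/ov.png

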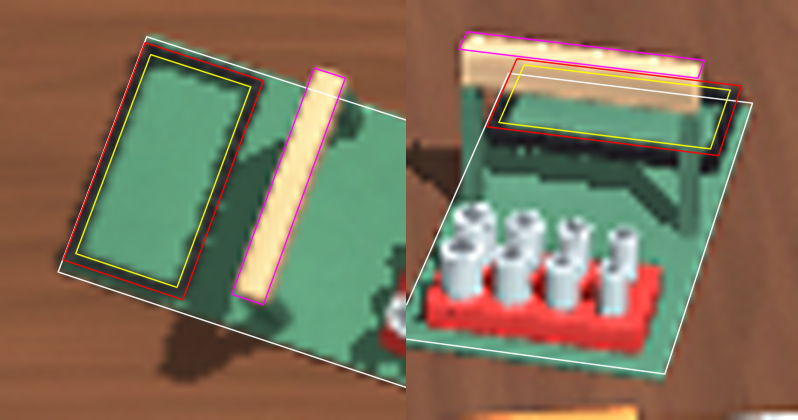

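Request:
move_arm(
  hand=[-1,-1,-1,-1,-1,-1,-1],
  dp=[
    [1.1,2,0],
    [0,0,20],
    [0,0,20],
    [0,0,10],
    [0,0,4],
    [0,0,0],
    [0,0,0],
  ],
  angular=[
    [0,0,0],
    [0,0,0],
    [0,0,0],
    [0,0,0],
    [0,0,0],
    [0,0,0],
    [0,0,0],
  ],
)

```text
time: 7.38
tool_pos: [530.9, 261.9, 37.0]
tcp_rot: [[-0.945, 0.326, 0.001], [0.326, 0.945, 0.0], [-0.001, 0.001, -1.0]]
wrist_force: [1.1, 0.4, -1.5]
opening: 49.3
grasp_force: 42.4
```

```bash
python3 - <<'E'
from fit import *; import pickle
q=cap("side");pickle.dump(q,open("near.pkl","wb"));s=robot.sense();print(s["tool_pos"],s["wrist_force"])
x0,y0=215,135
im=cv2.resize(np.ascontiguousarray(q["pixels"][y0:y0+70,x0:x0+65,::-1]),None,fx=8,fy=8,interpolation=cv2.INTER_CUBIC);cv2.imwrite("pics/near.png",im)
E
```

```text
[531.05464599 261.9512904   37.30004049] [-0.46626923 -0.09255846 -1.91874729]
```

View pics/near.png

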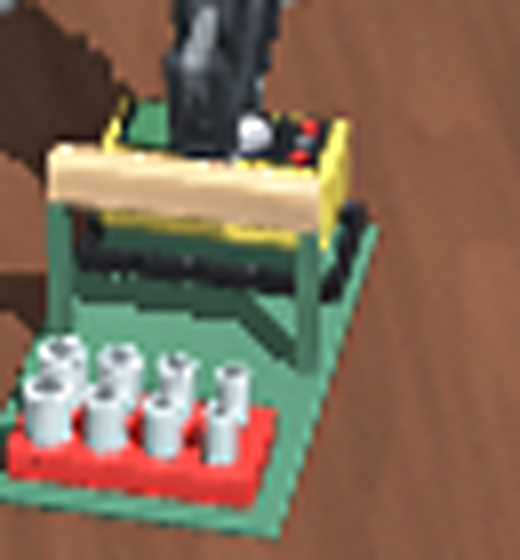

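Request:
move_arm(
  hand=[-1,-1,-1,-1,-1],
  dp=[
    [1.1,-2.7,0],
    [0,0,0],
    [0,0,0],
    [0,0,0],
    [0,0,0],
  ],
  angular=[
    [0,0,0],
    [0,0,0],
    [0,0,0],
    [0,0,0],
    [0,0,0],
  ],
)

```text
time: 7.85
tool_pos: [528.6, 259.4, 36.5]
tcp_rot: [[-0.945, 0.326, 0.0], [0.326, 0.945, 0.0], [-0.0, 0.0, -1.0]]
wrist_force: [-0.8, -0.4, -1.6]
opening: 49.5
grasp_force: 42.4
```

```bash
python3 - <<'E'
from fit import *; import pickle
s=robot.sense();print(s["tool_pos"]);q=cap("side");pickle.dump(q,open("near2.pkl","wb"));t=robot.sense();print(t["tool_pos"],t["qd"])
z=t["tool_pos"][2]-11.6
for y in(68,71,74): print(z,*fitmeter([(q,(222,140,262,172))],[529.5,257.5,y],z))
m=mask_yellow(q,(222,140,262,172));print(m.sum(),m.any(1).nonzero()[0][[0,-1]],m.any(0).nonzero()[0][[0,-1]])
E
```

```text
[528.57249489 259.40714011  36.51715654]
[528.54122142 259.41150797  36.44832291] [-0.03887484  0.19222782  0.03316571 -0.04216049 -0.05311246 -0.04987965]
24.84832291092536 [528.57085976 257.12854995  70.74061161] 0.05419892817735672
24.84832291092536 [527.93377584 255.86949152  69.89582879] 0.05312686040997505
24.84832291092536 [528.16616358 255.98569694  71.7254547 ] 0.04764740914106369
108 [147 166] [227 257]
```

Request:
move_arm(
  hand=[-1,-1,-1,-1,-1,-1,-1,-1,-1],
  dp=[
    [-0.3,0.5,2],
    [0,0,2],
    [0,0,1.5],
    [0,0,1.5],
    [0,0,1.5],
    [0,0,1.5],
    [0,0,1],
    [0,0,0],
    [0,0,0],
  ],
  angular=[
    [0,0,0],
    [0,0,0],
    [0,0,0],
    [0,0,0],
    [0,0,0],
    [0,0,0],
    [0,0,0],
    [0,0,0],
    [0,0,0],
  ],
)

```text
time: 8.65
tool_pos: [528.8, 259.7, 25.2]
tcp_rot: [[-0.945, 0.326, -0.0], [0.326, 0.945, -0.0], [0.0, -0.0, -1.0]]
wrist_force: [1.0, 0.5, -1.8]
opening: 49.3
grasp_force: 42.4
```

Request:
move_arm(
  hand=[-1,-1,-1,-1,-1,-1,-1,-1],
  dp=[
    [0,0,1],
    [0,0,1],
    [0,0,1],
    [0,0,1],
    [0,0,1],
    [0,0,1],
    [0,0,0],
    [0,0,0],
  ],
  angular=[
    [0,0,0],
    [0,0,0],
    [0,0,0],
    [0,0,0],
    [0,0,0],
    [0,0,0],
    [0,0,0],
    [0,0,0],
  ],
)

```text
time: 9.32
tool_pos: [528.8, 259.7, 19.2]
tcp_rot: [[-0.945, 0.326, -0.0], [0.326, 0.945, -0.0], [0.0, -0.0, -1.0]]
wrist_force: [0.2, 0.2, -1.8]
opening: 49.2
grasp_force: 42.4
```

Request:
move_arm(
  hand=[-1,-1,-1,-1,-1],
  dp=[
    [0,0,0.6],
    [0,0,0.6],
    [0,0,0.5],
    [0,0,0],
    [0,0,0],
  ],
  angular=[
    [0,0,0],
    [0,0,0],
    [0,0,0],
    [0,0,0],
    [0,0,0],
  ],
)

```text
time: 9.73
tool_pos: [528.9, 259.8, 17.7]
tcp_rot: [[-0.945, 0.326, 0.0], [0.326, 0.945, 0.0], [-0.0, 0.0, -1.0]]
wrist_force: [-0.5, -0.1, 0.4]
opening: 49.6
grasp_force: 42.6
```

Request:
move_arm(
  hand=[-1,-1,-1],
  dp=[
    [0,0,0.4],
    [0,0,0],
    [0,0,0],
  ],
  angular=[
    [0,0,0],
    [0,0,0],
    [0,0,0],
  ],
)

```text
time: 9.98
tool_pos: [528.9, 259.7, 17.6]
tcp_rot: [[-0.945, 0.326, 0.0], [0.326, 0.945, 0.0], [-0.0, 0.0, -1.0]]
wrist_force: [-2.7, -0.5, 6.2]
opening: 49.0
grasp_force: 43.3
```

Request:
move_arm(
  hand=[0.5,0.6,0.6,0.6,0.6,0.6,0.6,0.6,0.6,0.6,0.6,0.6],
  dp=[
    [0,0,0],
    [0,0,0],
    [0,0,0],
    [0,0,0],
    [0,0,0],
    [0,0,-5],
    [0,0,-15],
    [0,0,-35],
    [0,0,-35],
    [0,0,-35],
    [0,0,-20],
    [0,0,0],
  ],
  angular=[
    [0,0,0],
    [0,0,0],
    [0,0,0],
    [0,0,0],
    [0,0,0],
    [0,0,0],
    [0,0,0],
    [0,0,0],
    [0,0,0],
    [0,0,0],
    [0,0,0],
    [0,0,0],
  ],
)

```text
time: 10.98
tool_pos: [531.6, 261.0, 167.7]
tcp_rot: [[-0.945, 0.326, 0.007], [0.326, 0.945, 0.004], [-0.006, 0.006, -1.0]]
wrist_force: [1.5, -0.1, -0.3]
opening: 68.5
grasp_force: 0.0
```

```bash
python3 - <<'E'
from fit import *; import pickle
s=robot.sense();print(s["tool_pos"],s["opening"])
q=cap("side");pickle.dump(q,open("rel.pkl","wb"))
x0,y0=215,125
im=cv2.resize(np.ascontiguousarray(q["pixels"][y0:y0+75,x0:x0+65,::-1]),None,fx=8,fy=8,interpolation=cv2.INTER_CUBIC);cv2.imwrite("pics/rel.png",im)
E
```

```text
[531.57936042 261.02443739 167.69940814] 68.53221794505262
```

View pics/rel.png

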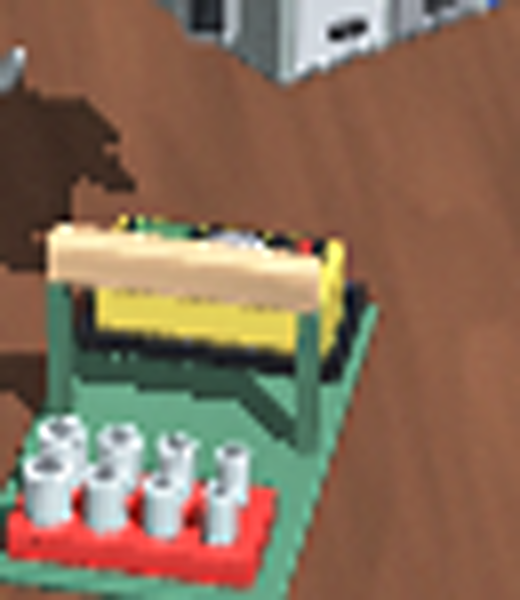

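Side view: the meter sits flat inside the black walls (yellow at about (95–345, 290–355) in the crop) and the tote hasn't shifted. Next is the grip bar, 80 mm along the tool's −y.

Request:
move_arm(
  hand=[0.6,0.6,0.6,0.6,0.6,0.6,0.6,0.6,0.6,0.6,0.6],
  dp=[
    [0,-20,0],
    [0,-30,0],
    [0,-20,0],
    [0,-10,0],
    [0,0,0],
    [0,0,20],
    [0,0,20],
    [0,0,10],
    [0,0,0],
    [0,0,0],
    [0,0,0],
  ],
  angular=[
    [0,0,0],
    [0,0,0],
    [0,0,0],
    [0,0,0],
    [0,0,0],
    [0,0,0],
    [0,0,0],
    [0,0,0],
    [0,0,0],
    [0,0,0],
    [0,0,0],
  ],
)

```text
time: 11.95
tool_pos: [503.5, 184.7, 112.7]
tcp_rot: [[-0.946, 0.326, 0.001], [0.326, 0.946, 0.0], [-0.001, 0.001, -1.0]]
wrist_force: [-0.2, -0.6, 0.2]
opening: 68.1
grasp_force: 0.0
```

Request:
move_arm(
  hand=[0.6,0.6,0.6,0.6,0.6,0.6,-1,-1,-1,-1,-1,-1,-1,-1,-1,-1],
  dp=[
    [0.4,-0.6,15],
    [0,0,15],
    [0,0,10],
    [0,0,5],
    [0,0,0],
    [0,0,0],
    [0,0,0],
    [0,0,0],
    [0,0,0],
    [0,0,0],
    [0,0,0],
    [0,0,0],
    [0,0,0],
    [0,0,0],
    [0,0,0],
    [0,0,0],
  ],
  angular=[
    [0,0,0],
    [0,0,0],
    [0,0,0],
    [0,0,0],
    [0,0,0],
    [0,0,0],
    [0,0,0],
    [0,0,0],
    [0,0,0],
    [0,0,0],
    [0,0,0],
    [0,0,0],
    [0,0,0],
    [0,0,0],
    [0,0,0],
    [0,0,0],
  ],
  grip_force=80,
)

```text
time: 13.28
tool_pos: [502.9, 184.1, 67.9]
tcp_rot: [[-0.945, 0.326, 0.001], [0.326, 0.945, 0.001], [-0.001, 0.001, -1.0]]
wrist_force: [-0.8, 0.2, 5.0]
opening: 14.7
grasp_force: 78.9
```

Request:
move_arm(
  hand=[-1,-1,-1,-1,-1,-1,-1,-1,-1,-1,-1,-1,-1,-1,-1,-1,-1,-1,-1,-1],
  dp=[
    [0,0,-1],
    [0,0,-2],
    [0,0,-4],
    [0,0,-6],
    [0,0,-8],
    [0,0,-10],
    [0,0,-10],
    [0,0,-10],
    [0,0,-10],
    [0,0,-10],
    [0,0,-10],
    [0,0,-10],
    [0,0,-10],
    [0,0,-10],
    [0,0,-10],
    [0,0,-10],
    [0,0,-8],
    [0,0,-6],
    [0,0,-3],
    [0,0,-2],
  ],
  angular=[
    [0,0,0],
    [0,0,0],
    [0,0,0],
    [0,0,0],
    [0,0,0],
    [0,0,0],
    [0,0,0],
    [0,0,0],
    [0,0,0],
    [0,0,0],
    [0,0,0],
    [0,0,0],
    [0,0,0],
    [0,0,0],
    [0,0,0],
    [0,0,0],
    [0,0,0],
    [0,0,0],
    [0,0,0],
    [0,0,0],
  ],
)

```text
time: 14.95
tool_pos: [502.3, 183.7, 217.6]
tcp_rot: [[-0.945, 0.326, 0.0], [0.326, 0.945, 0.0], [-0.0, 0.0, -1.0]]
wrist_force: [0.5, 0.4, -6.7]
opening: 14.9
grasp_force: 78.2
```

Request:
move_arm(
  hand=[-1,-1,-1,-1,-1,-1,-1,-1],
  dp=[
    [0,0,0],
    [0,0,0],
    [0,0,0],
    [0,0,0],
    [0,0,0],
    [0,0,0],
    [0,0,0],
    [0,0,0],
  ],
  angular=[
    [0,0,0],
    [0,0,0],
    [0,0,0],
    [0,0,0],
    [0,0,0],
    [0,0,0],
    [0,0,0],
    [0,0,0],
  ],
)

```text
time: 15.62
tool_pos: [502.3, 183.7, 217.1]
tcp_rot: [[-0.945, 0.326, -0.0], [0.326, 0.945, -0.0], [0.0, -0.0, -1.0]]
wrist_force: [0.1, -0.2, -6.9]
opening: 15.0
grasp_force: 78.2
```

```bash
python3 - <<'E'
from fit import *
s=robot.sense();print(s["tool_pos"],s["wrist_force"],s["ft_torque"],s["opening"],s["grasp_force"],s["time"])
q=cap("side")
x0,y0=195,40
p=(502.9,184.1,70.95);a=np.radians(p[2]);R=np.array([[np.cos(a),-np.sin(a),0],[np.sin(a),np.cos(a),0],[0,0,1]])
P=np.array([[-116,-65,6],[116,-65,6],[116,65,6],[-116,65,6]])@R.T+[p[0],p[1],s["tool_pos"][2]-67.9]
im=cv2.resize(np.ascontiguousarray(q["pixels"][y0:y0+150,x0:x0+110,::-1]),None,fx=4,fy=4,interpolation=cv2.INTER_CUBIC)
cl=im.copy();u=((proj(q,P)-[x0,y0]+.5)*4-.5);cv2.polylines(im,[np.round(u*8).astype(np.int32)],True,(255,255,255),1,cv2.LINE_AA,3)
cv2.imwrite("pics/lift.png",im[:, :400])
E
```

```text
[502.25023704 183.65989552 217.11476145] [ 0.05662909 -0.1718054  -6.89931559] [ 0.04736233 -0.03519391 -0.04299328] 15.004150067572002 78.2167375087738 15.6167
```

View pics/lift.png

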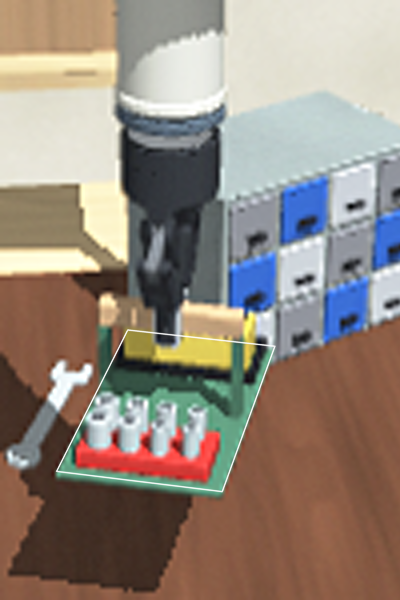

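The lifted tote matches the level outline at about 149 mm. The meter is in the pocket, and the 6.9 N load fits the tote plus the meter. Handing in.

```bash
python3 -c "
from workcell import robot
print(robot.finish_job())"
```

```text
the job is handed in; nothing more can be done
None
```

The yellow meter was set flat in the tote's pocket and released; the tote was then lifted about 149 mm by its grip bar and handed in at 15.6 s, still held steady and level.

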